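# Check the spring sleeve of the blue air coupler at the packing bench

## Task

The blue air coupler on the packing bench is due its check before the stapler is plugged in: pull its blue sleeve fully back against the spring, away from the open nose, hold it there for a moment, then let go of it there so that it snaps forward on its own and sits fully home. Leave the sleeves of the orange and green couplers alone.

Things in the scene. Friction and masses are not known exactly. Their poses are not given: they have to be found in the camera images.
- blue_mid (a point): Centre of the blue sleeve, on the level coupler's axis, 90 mm above the bench; moves with the sleeve. x: level, from the open steel nose to the grey riser block, the way it is pulled back; z up. Sleeve 36 mm in diameter, 56 long (x -28 to 28 mm), its rear 8 mm a collar 46 in diameter. Fixed: nose 29 in diameter, 19 long, ahead of it; riser 52 wide, top 115 mm high, 39 behind it. Free beside and above.
- blue_sleeve (a joint): Sliding sleeve of the blue coupler: 0 = fully forward at rest, grows in m as it is pulled back away from the nose, stop at 0.024. A spring pushes it forward with 5 N at 0, rising to 8 N at the stop, and it slides with light damping: let go, it is home in about 0.15 s. Couplers are bolted to the bench, three alike 170 to 330 mm apart sideways, in any order.
- orange_sleeve (a joint): Sliding sleeve of the orange coupler: 0 = fully forward at rest, grows in m as it is pulled back away from the nose, stop at 0.024. Same build and spring; a bystander, to be left alone.
- green_sleeve (a joint): Sliding sleeve of the green coupler: 0 = fully forward at rest, grows in m as it is pulled back away from the nose, stop at 0.024. Same build and spring; a bystander, to be left alone.
Mind the look-alikes: they are no part of the job. Leave any red or yellow look-alike of the part that bears orange_sleeve alone.

How it is judged:
By the outcome, as a careful person would: the job done as asked, in the order asked, and still so for the second after the job is handed in, with the robot touching nothing.
It also fails if it takes over 27 s, if anything falls off the work surface, if the arm or the gripper's body presses on something with over 40 N, if the wrist force passes 120 N, or if a joint passes its speed limit or range.

## Robot

A 6-joint arm with a two-finger parallel gripper is mounted at the origin on the work surface. World frame = base frame: x ahead of the robot, y to its left, z up, the work surface at z = 0. Lengths are in m, angles in rad, forces in N, time in s.
With the tool pointing down it reaches from about 0.375 to 0.9 m from the base axis. Payload 3.1 kg.
Tool frame: the origin (TCP) lies midway between the tips of the shut fingers; the grasp point (between the pads) lies 19 mm behind it; z points along the fingers, y is the line along which they close (so a half turn about z gives the same grasp; the last joint's range is limited). The gripper opens to 85 mm and grips with 20 to 120 N. Pads are 22 mm wide; open, the fingers measure 114 mm over their backs; the gripper's body (76 mm by 85 mm) begins 54 mm behind the grasp point. The pads swing forward as they close: fully open they stand 13 mm farther back than shut.
Start: joints at [-1.5, 0.527, 1.433, -0, 1.181, -0.178], TCP at [0.154, -0.606, 0.231] pointing down, gripper open.
Joint ranges: [-3.08, 3.08], [-0.75, 2.2], [0.22, 2.44], [-1.43, 4.57], [0, 2.65], [-2.85, 2.85]. Speed limits (rad/s): [2.79, 2.79, 3.14, 3.14, 3.14, 3.14].

## Interface

Orientations are given as a 3x3 rotation matrix whose columns are the frame's x, y, z axes.
In Python, from cell import monitor, get_image, workorder gives the robot as it stands.
- The arm moves only by the tool carry_out, never from a script. Its argument "targets" is text: rows parted by semicolons, each of 7 numbers parted by spaces: the turn, a rotation vector about the tool's x, y, z as a fraction of full scale, then the shift along the tool's x, y, z as a fraction of full scale, then the closure, from 0 (fully open) to 1 (shut). A call has 1 to 5 rows; each row shifts and turns the commanded pose from where the row before left it, along the tool's axes as they then stand; what a row does not reach is not made up. Full scale, the value 1, is 4 cm for a shift and 360 degrees for a turn. A row lasts 1/12 s, in which the tool goes at most 41.7 mm and 7.16 degrees, less where a joint would pass 70% of its speed; a pose out of reach is approached as far as the arm can. A call with a number of a shift or a turn outside -1 to 1 is refused whole. A call with a gripper value outside its range is refused whole. The fingers move at their own pace and stop on an object; "squeeze" is the grip in N (left out, the last holds). Time passes only in rows, so rows that do not move let the fingers close. It gives the time, the measured TCP pose, the force, the opening and the grip force at its end, in the units of the state.
- monitor.get_state(): the state, without advancing time (a new reading comes with each control period).
- get_image(name): name is "side" or "top"; returns a dict with "pixels" (480x640x3 uint8, red, green, blue), "intrinsics" (3x3 intrinsics, pixels), "k1" (the pictures are not rectified: a ray, as slopes to the right and down, at radius r is drawn at 1 + k1 r^2 times it, then the intrinsics apply), "eye" and "rotation" of the camera in the world. Camera axes: x right, y down, z forward; pixel columns grow to the right and rows downward; lengths in m; the calibration is good to about 2 mm. A picture is of the moment at which its call begins. There is no depth.
- workorder.finish_job(): hands the job in; it is judged then, once.
The state is a dict: "time_s": time; "joint_pos": joint angles; "qvel": joint speeds; "joint_efforts": joint torques, N m; "tcp_pos": TCP position; "orientation": TCP orientation; "wrist_force": force on the tool from outside, world axes, zero at the start; "moment": the same for the moment, N m; "opening": finger opening in m; "finger_force": force on a finger pad.
Only numpy, scipy, OpenCV 4.12 (cv2) and the standard library are available. Lean on these libraries where they do the work, as an engineer would, in place of code of your own. Each camera call takes 0.05 s, during which the arm holds its last target. There are 200 camera calls.

## Working session

There is one attempt and no reset: what is moved stays moved. The work goes in short steps, Python scripts to look and compute and a tool call to move; the robot and the scene stay as the last step left them, time stands still between calls to the robot, and variables do not carry over. Pictures are saved under pics/ and viewed, at most 10 in all, crops included, and the job is handed in when it is done.

Besides the shell and the picture viewer there is one more tool, called after "Call:" as name(argument=value, ...) on one line, values as JSON. carry_out: Moves the arm, as the interface text tells. Its arguments: {"type":"object","properties":{"targets":{"type":"string"},"squeeze":{"type":"number"}},"required":["targets"]}

```bash
mkdir -p pics; ls
python3 - <<'E'
from cell import monitor,get_image
import cv2,numpy as np
for n in("side","top"):
    d=get_image(n); cv2.imwrite(f"pics/{n}0.png",d["pixels"][:,:,::-1])
    print(n,d["intrinsics"],d["k1"],d["eye"],d["rotation"])
s=monitor.get_state();print(s)
E
```

```text
pics
side [[444.52017218   0.         322.57647065]
 [  0.         444.52017218 242.92538564]
 [  0.           0.           1.        ]] -0.10324329679465988 [-0.16063117  0.65003853  0.70141554] [[-0.69093761 -0.44988569  0.56586932]
 [-0.72262765  0.40777063 -0.55815087]
 [ 0.0203592  -0.79456024 -0.60684391]]
top [[570.92938636   0.         321.197872  ]
 [  0.         570.92938636 239.94017654]
 [  0.           0.           1.        ]] -0.06638296686136813 [0.18597209 0.09451263 1.26542286] [[ 0.01728441 -0.98041689  0.19617332]
 [-0.99982745 -0.01561256  0.01006562]
 [-0.00680573 -0.19631345 -0.98051757]]
{'time_s': 0.1, 'joint_pos': array([-1.50049967e+00,  5.28404661e-01,  1.43379329e+00, -2.48659756e-05,
        1.18141651e+00, -1.78501976e-01]), 'qvel': array([ 0.00165371, -0.00204981, -0.0031056 ,  0.00171191,  0.00155608,
        0.00036218]), 'joint_efforts': array([-3.97359863e-04, -4.43304563e+01, -1.78586966e+01, -2.63303627e-04,
        3.88209548e-03, -1.89381541e-05]), 'tcp_pos': array([ 0.15387336, -0.60508096,  0.23040608]), 'orientation': array([[ 9.69206643e-01,  2.46248769e-01, -1.64956570e-04],
       [ 2.46248595e-01, -9.69204606e-01,  2.01519084e-03],
       [ 3.36361597e-04, -1.99375667e-03, -9.99997956e-01]]), 'wrist_force': array([ 1.07315772, -0.19446552, -0.24320243]), 'moment': array([-0.01175587,  0.00332869,  0.00711327]), 'finger_force': 0.0, 'opening': 0.08526412679060483}
```

View pics/side0.png

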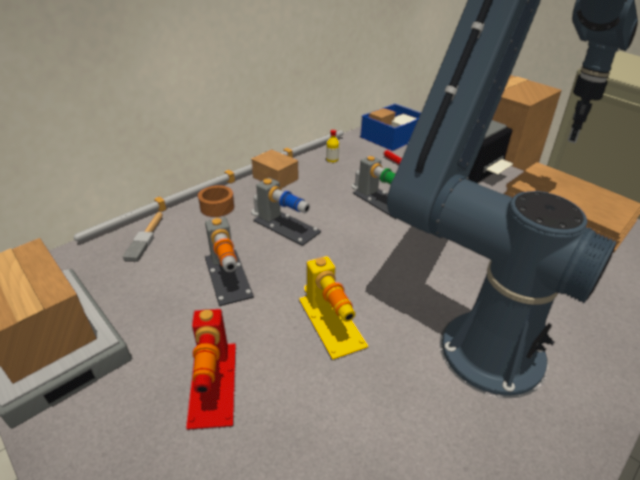

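View pics/top0.png

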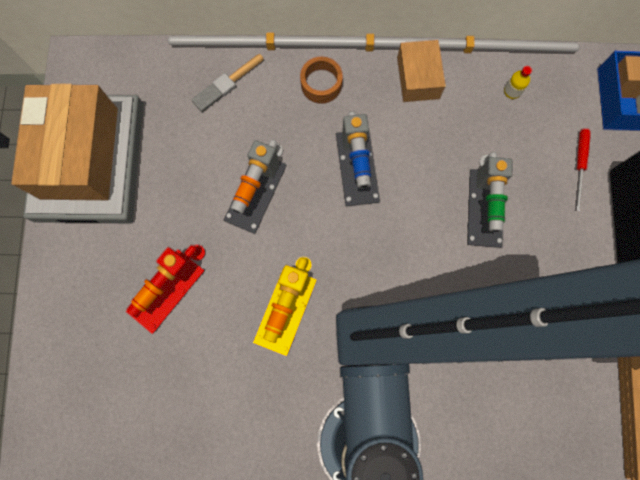

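Three grey-riser couplers: orange at top px (246,190), blue at (361,165) and green at (497,208). The red (160,280) and yellow (283,310) bodies with orange sleeves are look-alikes. The blue sleeve is the only one that fits, so I'll confirm it in a crop.

Run:
```python
import cv2,numpy as np
a=cv2.imread("pics/top0.png")[100:215,310:410]; b=cv2.imread("pics/side0.png")[165:250,245:330]
a=cv2.resize(a,(400,460),interpolation=cv2.INTER_CUBIC);b=cv2.resize(b,(400,400),interpolation=cv2.INTER_CUBIC)
b=cv2.copyMakeBorder(b,0,60,0,0,cv2.BORDER_CONSTANT)
cv2.imwrite("pics/crop.png",np.hstack([a,b]))
```

```text
(no output)
```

View pics/crop.png

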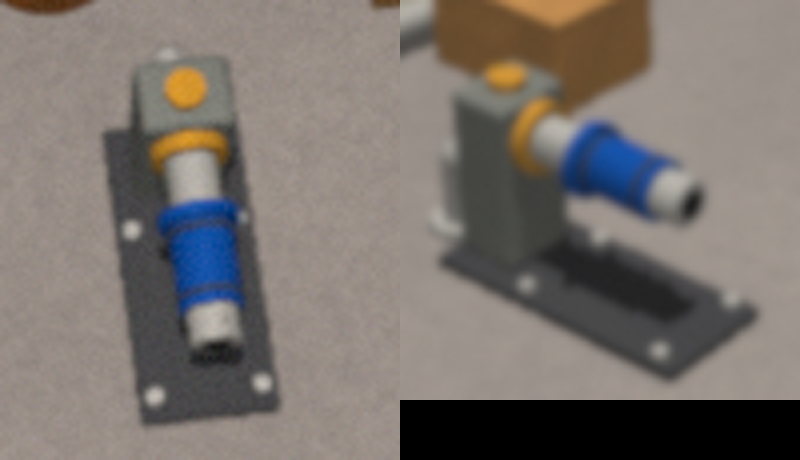

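The crop shows the blue sleeve (top px about 361,163; side px about 290,200). Its collar is on the riser side and the open nose points towards the robot. I'll fit the known sleeve shape to the blue masks in both views.

```bash
cat > h.py <<'E'
import cv2,numpy as np
from cell import get_image
from scipy.optimize import minimize
def proj(d,P):
    c=(np.asarray(P)-d["eye"])@d["rotation"]; s=c[:,:2]/c[:,2:]
    s=s*(1+d["k1"]*(s**2).sum(1,keepdims=True)); K=d["intrinsics"]
    return s*[K[0,0],K[1,1]]+K[:2,2]
def mask(d,S=6):
    im=d["pixels"]; im=cv2.resize(im,None,fx=S,fy=S,interpolation=cv2.INTER_LINEAR)
    h=cv2.cvtColor(im,cv2.COLOR_RGB2HSV); return cv2.inRange(h,(100,130,40),(130,255,255))
def sleeve(x,y,yaw,z=.09):
    ex=np.array([np.cos(yaw),np.sin(yaw),0]);ey=np.array([-ex[1],ex[0],0]);t=np.linspace(0,6.283,40)[:,None]
    c=np.array([x,y,z]);f=lambda u,r:c+u*ex+r*(np.cos(t)*ey+np.sin(t)*np.array([0,0,1]))
    return [np.vstack([f(-.028,.018),f(.02,.018)]),np.vstack([f(.02,.023),f(.028,.023)])]
def fit(ds,boxes,p0):
    S=6;M=[]
    for d,(x0,y0,x1,y1) in zip(ds,boxes): M.append(mask(d)[y0*S:y1*S,x0*S:x1*S]>0)
    def cost(p,each=False):
        r=[]
        for d,b,m in zip(ds,boxes,M):
            a=np.zeros(m.shape,np.uint8)
            for P in sleeve(*p):
                q=(proj(d,P)+.5-np.array(b[:2]))*S
                cv2.fillConvexPoly(a,cv2.convexHull(np.round(q).astype(np.int32)),1)
            r.append((a&m).sum()/(a|m).sum())
        return r if each else -sum(r)
    best=min((minimize(cost,p,method="Nelder-Mead",options=dict(initial_simplex=np.array(p)+np.vstack([np.zeros(3),np.diag([.01,.01,.15])]))) for p in p0),key=lambda r:r.fun)
    return best.x,cost(best.x,True)
E
python3 - <<'E'
from h import *
ds=[get_image("top"),get_image("side")]
B=[(340,140,385,200),(270,180,325,220)]
# start from ray of top px at z=.09
from scipy.optimize import fsolve
d=ds[0];f=lambda u:fsolve(lambda p:proj(d,[[p[0],p[1],.09]])[0]-u,[.5,0])
a,b,c=f([361.5,163.5]),f([363.5,188]),f([357.5,137]);print(a,b,c,np.arctan2(*(c-b)[::-1]))
g=np.arctan2(*(c-b)[::-1])
print(fit(ds,B,[[*a,g],[*a,g+.1]]))
for i in(0,1):print(fit(ds[i:i+1],B[i:i+1],[[*a,g]]))
for u in ([246,190],[497,208],[420,80],[322,80]):print(u,f(u))
E
```

```text
[0.5908754  0.02245263] [0.53589722 0.01804086] [0.65153069 0.031306  ] 0.11421779271308011
(array([0.59022441, 0.02451376, 0.17122249]), [np.float64(0.7969558914889211), np.float64(0.5879788450543167)])
(array([0.58947428, 0.02449859, 0.14720828]), [np.float64(0.7970706966152572)])
(array([0.5938842 , 0.02134602, 0.60800041]), [np.float64(0.6055274484633392)])
[246, 190] [0.52769134 0.26957899]
[497, 208] [ 0.49658418 -0.2671819 ]
[420, 80] [ 0.7898108  -0.10829749]
[322, 80] [0.78598738 0.11109172]
```

Run:
```python
from h import *
from scipy.optimize import fsolve
d=get_image("top");f=lambda u,z:fsolve(lambda p:proj(d,[[p[0],p[1],z]])[0]-u,[.5,0])
k=lambda x,y:np.array([310+x/4,100+y/4])-.375
L=f(k(145,422),.01),f(k(105,132),.01);R=f(k(278,408),.01),f(k(247,205),.01);S=f(k(155,396),.012),f(k(131,230),.012)
for a,b in(L,R,S):print(a,b,np.arctan2(*(b-a)[::-1]))
print((L[0]+R[0])/2)
m=mask(d)[140*6:200*6,340*6:385*6]
print((m>0).sum()/36,[v for v in cv2.boundingRect(m)])
x=(.590,.0243)
for yaw in(.13,.15):print([np.r_[P.min(0),P.max(0)].round(1) for P in (proj(d,q) for q in sleeve(*x,yaw))])
T=np.array([[.9692,.2462],[.2462,-.9692]])
p=np.array([.1539,-.6051])
for w in([.22,-.42],[.56,-.02]):w=np.array(w);print(((w-p)@T)/.04);p=w
```

```text
[0.51864221 0.05277048] [0.6932835  0.07754109] 0.14089723808403676
[ 0.5280797  -0.02276456] [ 0.64956823 -0.00528622] 0.14288777843850414
[0.53345998 0.04728555] [0.63250518 0.06185887] 0.14608985742694658
[0.52336095 0.01500296]
429.44444444444446 [56, 59, 130, 172]
[array([351.2, 152.1, 370.6, 178.9]), array([348.5, 147.8, 370. , 158.9])]
[array([351.1, 152.1, 370.9, 178.9]), array([348.3, 147.7, 369.8, 159. ])]
[ 2.7408935 -4.0781275]
[10.7002 -7.5993]
```

Call:
carry_out(targets="0 0 0 0.5 -0.8 -0.3 0; 0 0 0 0.55 -0.8 -0.3 0; 0 0 0 0.55 -0.8 -0.3 0; 0 0 0 0.55 -0.8 -0.2 0; 0 0 0 0.55 -0.8 0 0")

```text
time_s: 0.67
tcp_pos: [0.2198, -0.4234, 0.2768]
orientation: [[0.969, 0.246, 0.001], [0.246, -0.969, -0.003], [0.0, 0.004, -1.0]]
wrist_force: [0.7, 0.5, 0.0]
opening: 0.0855
finger_force: 0.0
```

Call:
carry_out(targets="0 0 0 0.8 -0.57 0 0; 0 0 0 0.8 -0.57 0 0; 0 0 0 0.8 -0.57 0 0; 0 0 0 0.8 -0.57 0 0; 0 0 0 0.8 -0.57 0 0")

```text
time_s: 1.08
tcp_pos: [0.347, -0.2726, 0.2756]
orientation: [[0.969, 0.246, 0.0], [0.246, -0.969, -0.001], [0.0, 0.001, -1.0]]
wrist_force: [0.2, -0.5, -0.3]
opening: 0.0851
finger_force: 0.0
```

Call:
carry_out(targets="0 0 0 0.8 -0.57 0 0; 0 0 0 0.8 -0.57 0 0; 0 0 0 0.8 -0.57 0 0; 0 0 0 0.8 -0.57 0 0; 0 0 0.0168 0.8 -0.57 0 0")

```text
time_s: 1.5
tcp_pos: [0.4736, -0.1232, 0.2755]
orientation: [[0.99, 0.144, 0.0], [0.144, -0.99, -0.0], [0.0, 0.0, -1.0]]
wrist_force: [0.9, -1.1, 0.3]
opening: 0.0854
finger_force: 0.0
```

Call:
carry_out(targets="0 0 0 0.64 -0.65 0.4 0; 0 0 0 0.64 -0.65 0.4 0; 0 0 0 0.64 -0.65 0.4 0; 0 0 0 0.64 -0.65 0.4 0; 0 0 0 0.64 -0.65 0.4 0")

```text
time_s: 1.92
tcp_pos: [0.5811, 0.0239, 0.1945]
orientation: [[0.989, 0.146, 0.0], [0.146, -0.989, -0.0], [0.0, 0.0, -1.0]]
wrist_force: [0.3, -0.7, 0.3]
opening: 0.0852
finger_force: 0.0
```

Run:
```python
from h import *
from cell import monitor
s=monitor.get_state();print(s["tcp_pos"],s["orientation"].round(3))
a,b=get_image("top"),get_image("side")
p=s["tcp_pos"];print(proj(a,[p]),proj(b,[p]))
A=cv2.resize(a["pixels"][70:230,280:420],None,fx=2.8,fy=2.8,interpolation=2);B=cv2.resize(b["pixels"][110:270,210:350],None,fx=2.8,fy=2.8,interpolation=2)
cv2.imwrite("pics/above.png",np.hstack([A,B])[:,:,::-1])
```

```text
[0.58107579 0.02390207 0.19452081] [[ 0.989  0.146  0.   ]
 [ 0.146 -0.989 -0.   ]
 [ 0.     0.    -1.   ]]
[[364.03481786 150.92901974]] [[293.64554719 166.31137123]]
```

View pics/above.png

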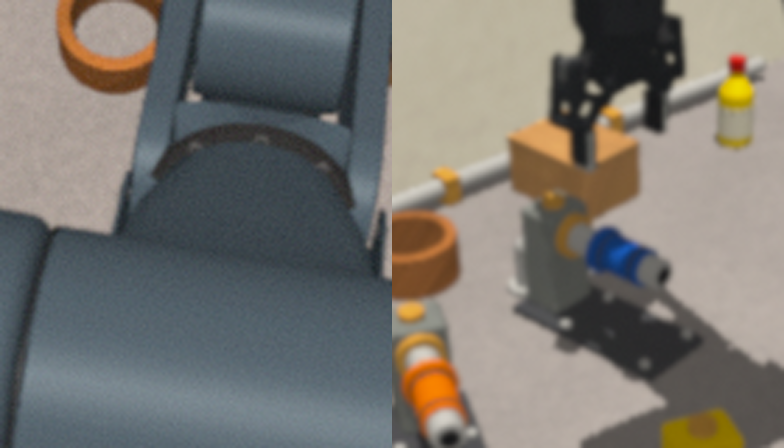

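The side view shows the open fingers above the blue sleeve and straddling it: sleeve at crop px (620,255), finger tips at (583,165) and (655,130). The top view is blocked by the arm. Descending.

Call:
carry_out(targets="0 0 0 0 0 0.64 0; 0 0 0 0 0 0.64 0; 0 0 0 0 0 0.64 0; 0 0 0 0 0 0.64 0; 0 0 0 0 0 0.64 0")

```text
time_s: 2.43
tcp_pos: [0.5802, 0.0213, 0.0668]
orientation: [[0.989, 0.145, 0.001], [0.145, -0.989, -0.0], [0.001, 0.001, -1.0]]
wrist_force: [-0.4, 0.4, 1.1]
opening: 0.0853
finger_force: 0.0
```

Run:
```python
from h import *
from cell import monitor
s=monitor.get_state();print(s["tcp_pos"],s["wrist_force"])
b=get_image("side")
cv2.imwrite("pics/down.png",cv2.resize(b["pixels"][130:250,220:360],None,fx=5,fy=5,interpolation=2)[:,:,::-1])
```

```text
[0.58021633 0.02130828 0.06684524] [-0.36315974  0.38011083  1.05467178]
```

View pics/down.png

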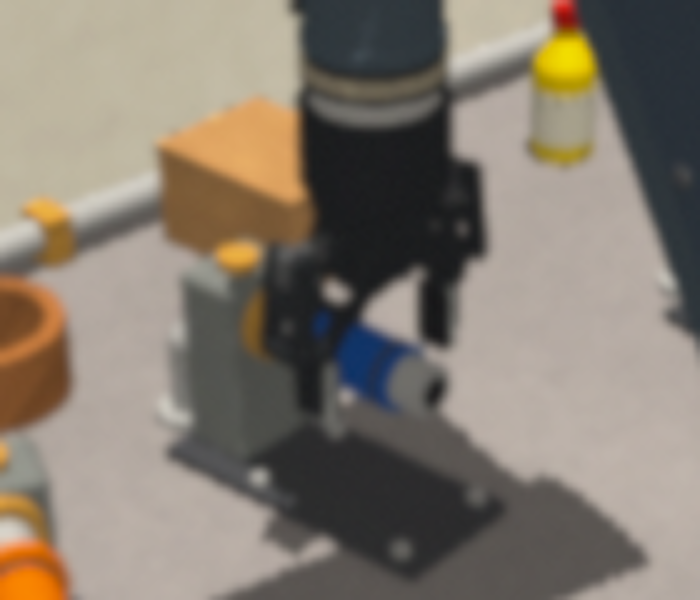

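The fingers straddle the blue sleeve at pad height (sleeve visible at crop px 380,360) and touch nothing. Closing.

Call:
carry_out(targets="0 0 0 0 -0.04 0 0.3; 0 0 0 0 0 0 0.5; 0 0 0 0 0 0 1; 0 0 0 0 0 0 1; 0 0 0 0 0 0 1", squeeze=40)

```text
time_s: 2.9
tcp_pos: [0.5813, 0.0237, 0.0695]
orientation: [[0.989, 0.145, 0.004], [0.145, -0.989, -0.0], [0.004, 0.001, -1.0]]
wrist_force: [-0.2, 1.4, 5.0]
opening: 0.0348
finger_force: 39.5
```

Call:
carry_out(targets="0 0 0 0 0 0 1; 0 0 0 0 0 0 1; 0 0 0 0 0 0 1")

```text
time_s: 3.15
tcp_pos: [0.5813, 0.0237, 0.0695]
orientation: [[0.989, 0.145, 0.004], [0.145, -0.989, -0.0], [0.004, 0.001, -1.0]]
wrist_force: [-1.0, 1.0, 6.6]
opening: 0.0347
finger_force: 39.6
```

Call:
carry_out(targets="0 0 0 0.1 0 0 1; 0 0 0 0.1 0 0 1; 0 0 0 0.1 0 0 1; 0 0 0 0.1 0 0 1; 0 0 0 0 0 0 1")

```text
time_s: 3.57
tcp_pos: [0.5945, 0.0256, 0.0694]
orientation: [[0.989, 0.146, -0.003], [0.146, -0.989, -0.001], [-0.003, 0.0, -1.0]]
wrist_force: [-6.5, -2.9, 10.6]
opening: 0.0349
finger_force: 40.0
```

Call:
carry_out(targets="0 0 0 0.1 0 0 1; 0 0 0 0.1 0 0 1; 0 0 0 0.05 0 0 1; 0 0 0 0 0 0 1")

```text
time_s: 3.9
tcp_pos: [0.6036, 0.027, 0.0694]
orientation: [[0.989, 0.146, -0.004], [0.146, -0.989, -0.001], [-0.004, 0.0, -1.0]]
wrist_force: [-7.1, -2.6, 11.7]
opening: 0.0347
finger_force: 40.2
```

Call:
carry_out(targets="0 0 0 0.05 0 0 1; 0 0 0 0.05 0 0 1; 0 0 0 0 0 0 1; 0 0 0 0 0 0 1")

```text
time_s: 4.23
tcp_pos: [0.6049, 0.0272, 0.0694]
orientation: [[0.989, 0.146, -0.01], [0.146, -0.989, -0.001], [-0.01, 0.0, -1.0]]
wrist_force: [-12.2, -3.5, 14.9]
opening: 0.0348
finger_force: 40.6
```

The tool has travelled 23.9 mm and the force has jumped, so the sleeve is at its stop. I'll add a touch more pull, hold, and check with a picture.

Call:
carry_out(targets="0 0 0 0.03 0 0 1; 0 0 0 0 0 0 1; 0 0 0 0 0 0 1; 0 0 0 0 0 0 1; 0 0 0 0 0 0 1")

```text
time_s: 4.65
tcp_pos: [0.6048, 0.0272, 0.0694]
orientation: [[0.989, 0.147, -0.012], [0.147, -0.989, -0.002], [-0.013, -0.0, -1.0]]
wrist_force: [-13.2, -4.6, 16.2]
opening: 0.0345
finger_force: 40.7
```

Run:
```python
from h import *
b=get_image("side")
cv2.imwrite("pics/held.png",cv2.resize(b["pixels"][130:250,220:360],None,fx=5,fy=5,interpolation=2)[:,:,::-1])
```

```text
(no output)
```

View pics/held.png

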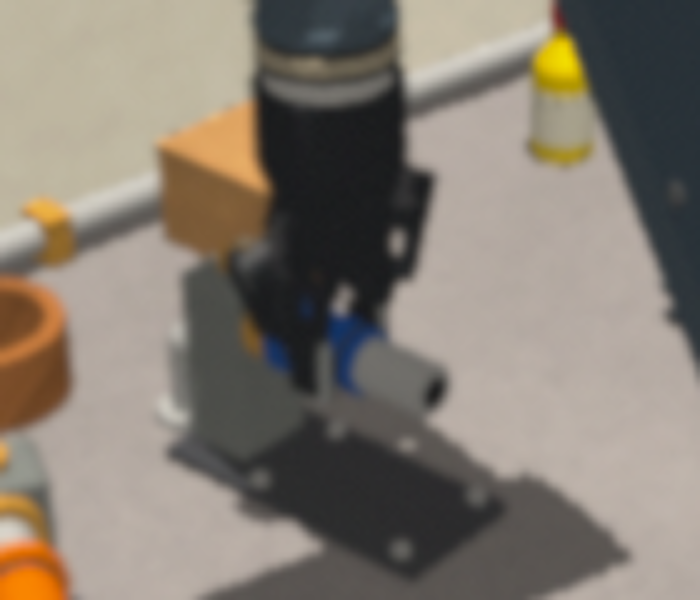

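The sleeve is pulled back: its front edge is now at crop px (360,365) with much more steel showing ahead of it. It has been held for about 0.4 s. Releasing in place.

Call:
carry_out(targets="0 0 0 0 0 0 1; 0 0 0 0 0 0 0; 0 0 0 0 0 0 0; 0 0 0 0 0 0 0; 0 0 0 0 0 0 0")

```text
time_s: 5.12
tcp_pos: [0.6118, 0.0282, 0.0677]
orientation: [[0.989, 0.146, 0.002], [0.146, -0.989, -0.0], [0.002, 0.0, -1.0]]
wrist_force: [-0.5, -0.3, -0.9]
opening: 0.081
finger_force: 0.0
```

Call:
carry_out(targets="0 0 0 0 0 0 0; 0 0 0 0 0 0 0; 0 0 0 0 0 0 0; 0 0 0 0 0 0 0; 0 0 0 0 0 0 0")

```text
time_s: 5.53
tcp_pos: [0.611, 0.0283, 0.0672]
orientation: [[0.989, 0.146, -0.0], [0.146, -0.989, 0.0], [-0.0, -0.0, -1.0]]
wrist_force: [0.7, -0.0, -0.2]
opening: 0.0857
finger_force: 0.0
```

Call:
carry_out(targets="0 0 0 0 0 -0.6 0; 0 0 0 0 0 -0.9 0; 0 0 0 0 0 -0.9 0; 0 0 0 0 0 -0.9 0; 0 0 0 0 0 -0.4 0")

```text
time_s: 5.95
tcp_pos: [0.6133, 0.028, 0.2204]
orientation: [[0.989, 0.146, 0.008], [0.146, -0.989, -0.001], [0.008, 0.002, -1.0]]
wrist_force: [1.2, 1.4, 0.5]
opening: 0.0851
finger_force: 0.0
```

Call:
carry_out(targets="0 0 0 0 0.8 0 0; 0 0 0 0 0.8 0 0; 0 0 0 0 0.8 0 0; 0 0 0 0 0.8 0 0; 0 0 0 0 0 0 0")

```text
time_s: 6.37
tcp_pos: [0.6309, -0.1047, 0.2155]
orientation: [[0.99, 0.141, 0.003], [0.141, -0.99, -0.004], [0.002, 0.004, -1.0]]
wrist_force: [1.3, 0.6, 0.4]
opening: 0.0853
finger_force: 0.0
```

Run:
```python
from h import *
b=get_image("side");p=cv2.imread("pics/side0.png")[:,:,::-1]
f=lambda i:cv2.resize(i[150:260,190:330],None,fx=2.85,fy=2.85,interpolation=2)
cv2.imwrite("pics/end.png",np.hstack([f(p),f(b["pixels"])])[:,:,::-1])
```

```text
(no output)
```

View pics/end.png

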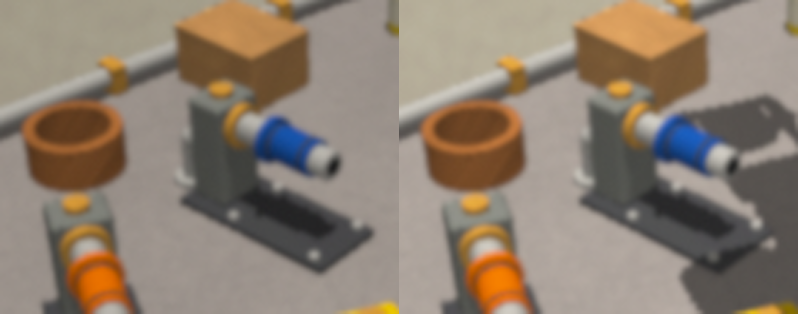

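The before and after views match. The blue sleeve is fully home (crop px 690,145 against 290,145 before), and the orange coupler hasn't moved. Handing in.

```bash
python3 -c "
from cell import workorder
print(workorder.finish_job())"
```

```text
the job is handed in; nothing more can be done
None
```

I pulled the blue sleeve fully back to its stop, held it there about 0.4 s and released it there; it snapped fully home, the orange and green sleeves were not touched, and the job was handed in at about 6.4 s.

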